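Load the tip-up stand with two forming mandrels and stand them upright

ROBOT

A 6-joint arm with a two-finger parallel gripper is mounted at the origin on a cart in front of the work surface, level with it; the furniture and walls round the work are solid. World frame = base frame: x ahead of the robot, y to its left, z up, the work surface at z = 0. Lengths are in m, angles in rad, forces in N, time in s.
With the tool pointing down it reaches from about 0.325 to 0.925 m from the base axis. Payload 3.1 kg.
Tool frame: the origin (TCP) lies between the finger pads; the fingertips stand 25 mm ahead of it and the grasp point (between the pads) lies 6 mm ahead of it; z points along the fingers, y is the line along which they close (so a half turn about z gives the same grasp; the last joint's range is limited). The gripper opens to 85 mm and grips with 20 to 120 N. Pads are 22 mm wide; open, the fingers measure 114 mm over their backs; the gripper's body (76 mm by 85 mm) begins 54 mm behind the grasp point. The pads swing forward as they close: fully open they stand 13 mm farther back than shut.
Start: joints at [1.031, 0.217, 1.613, -0, 1.311, -0.112], TCP at [0.259, 0.569, 0.256] pointing down, gripper open.
Joint ranges: [-2.75, 2.75], [-0.78, 2.1], [0.31, 2.55], [-1.13, 4.27], [0.13, 2.63], [-2.58, 2.58]. Speed limits (rad/s): [2.79, 2.79, 3.14, 3.14, 3.14, 3.14].

INTERFACE

Orientations are given as a rotation vector (axis times angle).
In Python, from cell import state, capture, calibration, sign_off, masks_of, landmark_of gives the robot as it stands. The module is installed in compiled form; this text tells all that it offers.
- The arm moves only by the shell command python3 -m jog 'ROWS'. ROWS is a JSON object of lists of equal length, an entry for each row: "delta_pos": the shift along the tool's x, y, z in units of 300 mm (1.0 is 300 mm), a list of three; "roll": the turn about the tool's z in units of 180 degrees (1.0 is 180 degrees); "claw": the closure, from 0 (fully open) to 1 (shut). In form: {"delta_pos": [[dx, dy, dz], ...], "roll": [roll, ...], "claw": [claw, ...]}. A call has 1 to 5 rows; each row is the pose to reach, as a shift and turn from the pose commanded when the call began, along the tool's axes at that moment, turning the shorter way round; what a row does not reach only later rows make up. A row lasts 1/10 s, in which the tool goes at most 50 mm and 8.59 degrees, less where a joint would pass 70% of its speed; a pose out of reach is approached as far as the arm can. A call with a number of a shift or a turn outside -1 to 1 is refused whole. A call with a gripper value outside its range is refused whole. The fingers move at their own pace and stop on an object; the grip force is fixed at half the most. Time passes only in rows, so rows that repeat a pose let the fingers close. It gives the time, the measured TCP pose, the force, the opening and the grip force at its end, in the units of the state.
- state(): the state, without advancing time (a new reading comes with each control period).
- capture(name): name is "scene" or "top" or "wrist"; returns the picture (480x640x3 uint8, blue, green, red); there is no depth.
- calibration(name): a dict with "fx", "fy", "cx", "cy" (pixels), "rvec" (rotation vector, rad) and "tvec" (3), from world to camera coordinates, as OpenCV has them; the wrist camera has in their place "mount" (4x4, takes a point from camera to tool coordinates, whose origin is the TCP and whose axes are the flange's). Camera axes: x right, y down, z forward; pixel columns grow to the right and rows downward; lengths in m; the calibration is good to about 2 mm. A picture is of the moment at which its call begins: read the wrist's pose just before it. calibration takes no time and is no camera call.
- sign_off(): hands the job in; it is judged then, once.
Trained networks look in the newest picture that a camera, given by its name, has taken for a name from the list of things; names that differ only in an ending like _2 or _b are one class to them, and where a whole thing is asked for, a point or a joint stands for the part that bears it (a point fixed in the world has none). Each returns a list of dicts, best first, with "conf" (0 to 1); they miss things now and then, are a little off and sometimes report something else, mostly with a low value. They report only what shows in the picture. A call takes as long as a camera call.
- masks_of(label, camera): "region" (480x640 bool, what is visible of it).
- landmark_of(label, camera): "xyz" ([x, y, z] in m, in the coordinates of the camera as it stood for that picture, good to about 4 mm: a listed point, or the origin of a listed thing).
The state is a dict: "clock": time; "joint_positions": joint angles; "joint_vel": joint speeds; "tau": joint torques, N m; "ee_pos": TCP position; "eef_rot": TCP orientation; "force": force on the tool from outside, world axes, zero at the start; "moment": the same for the moment, N m; "grip_width": opening from 0.0 (shut) to 1.0 (fully open); "gripper_force": force on a finger pad.
Only numpy, scipy, OpenCV 4.12 (cv2) and the standard library are available. Lean on these libraries where they do the work, as an engineer would, in place of code of your own. Each camera call takes 0.05 s, during which the arm holds its last target. There are 200 camera calls.

TASK

Stand the two forming mandrels up in the green tip-up stand, ready for rings to be dropped over them. With the stand still level, lay each mandrel in the cradle of the socket of its own colour, shank first, and push both fully home so that the collar meets the socket; then swing the lever over until both stand upright against the stop. Leave the other things on the bench where they are.

Things in the scene. Friction and masses are not known exactly. Their poses are not given: they have to be found in the camera images.
- stand: tip-up mandrel stand, fixed: green base 250 x 168 mm (x = -170 to +80 mm), its top 18 mm above the bench, two cheeks (outer faces 77 mm either side) with a pivot shaft along y, 58 mm above the bench. Origin on the bench below the pivot; x points away from the robot, y to the left.
- tipper (a joint): tilt of the frame that carries both sockets and cradles: 0 = level (sockets open towards the robot, bore axes 80 mm above the bench), 1.571 = upright (sockets open upward); stops at both. Its near end rises as the lever goes away from the robot. Loaded, past about 1.35 it falls by itself onto the upright stop; over 20 N on a mandrel already home starts to tip it.
- lever_ball (a point): centre of the black 28 mm ball on the hand lever, right (-y) of the stand: a 10 mm bar, 110 mm from pivot to ball, in the plane y = -102 mm of the stand. Level: it leans 45 degrees towards the robot, ball at x = -78 mm, 136 mm above the bench; upright: 45 degrees away, ball at x = +78 mm, same height; turns about the pivot. Takes 5 to 8 N; push it with closed fingers.
- blue_socket (a point): mouth centre of the blue socket, a steel barrel 26 mm across, 35 mm left (+y); level, the mouth is at the stand's x = -18 mm. Axes turn with the tipper. Tapered bore opens to -x: 21 mm at the mouth, 42 mm deep; fits only the blue mandrel. Home: the collar's shank side meets the mouth. Laid with its collar 45 to 50 mm short, a mandrel clears the bore; it slides in with 1 to 2 N.
- red_socket (a point): mouth centre of the red socket, a steel barrel 26 mm across, 35 mm right (-y); level, the mouth is at the stand's x = -18 mm. Axes turn with the tipper. Tapered bore opens to -x: 16 mm at the mouth, 42 mm deep; fits only the red mandrel. Home: the collar's shank side meets the mouth. Laid with its collar 45 to 50 mm short, a mandrel clears the bore; it slides in with 1 to 2 N.
- blue_saddle (a point): on the bore's axis of the blue lane, over its V saddle (10 mm thick, 45 degree arms up to 10 mm above the axis) 107 mm from the mouth, which carries the body in line with the bore. The first 60 mm before the mouth are a plate 13 mm below the axis, for the collar, between blue flared guides (34 mm apart at the foot, 50 at the top, 15 high); between plate and saddle the lane is open.
- red_saddle (a point): on the bore's axis of the red lane, over its V saddle (10 mm thick, 45 degree arms up to 10 mm above the axis) 107 mm from the mouth, which carries the body in line with the bore. The first 60 mm before the mouth are a plate 13 mm below the axis, for the collar, between red flared guides (34 mm apart at the foot, 50 at the top, 15 high); between plate and saddle the lane is open.
- blue_mandrel: bright steel mandrel, blue collar, lying loose; 160 mm, 0.24 kg. Origin on the axis half-way along, x towards the shank end. x = 80 to 40 mm: tapered shank, diameter 14 to 18 mm; 40 to 30: hex collar, 26 mm across flats; 30 to -80: round body, 20 mm tapering to a flat 10 mm tip. Rests on a collar flat and the tip: x points 4 degrees up, origin 11 mm high. Centre of mass near x = 16 mm.
- red_mandrel: dark steel mandrel, red collar, lying loose; 160 mm, 0.16 kg. Origin on the axis half-way along, x towards the shank end. x = 80 to 40 mm: tapered shank, diameter 9 to 13 mm; 40 to 30: hex collar, 26 mm across flats; 30 to -80: round body, 16 mm tapering to a flat 8 mm tip. Rests on a collar flat and the tip: x points 5 degrees up, origin 11 mm high. Centre of mass near x = 16 mm.
- blue_mandrel_seat (a point): centre of the shank-side face of the blue collar (x = +40 mm of the mandrel)
- red_mandrel_seat (a point): centre of the shank-side face of the red collar (x = +40 mm of the mandrel)
- wax: orange block of beeswax, 30 x 46 x 19 mm (x, y, z), lying between the mandrels; a bystander, loose, not to be disturbed. Origin at the centre of its underside
- bottle: white squeeze bottle with a pointed nozzle, 45 mm across, 97 mm tall, standing between the stand and the mandrels; a bystander, loose, not to be disturbed. Origin at the centre of its underside

How it is judged:
On the way:
1. both mandrels pushed fully home in their own sockets while the stand is still level (distance between blue_mandrel_seat and blue_socket below 0.004 m and angle between the x axis of each of blue_mandrel, red_mandrel and the x axis of stand, either way round below 0.2 rad and distance between red_mandrel_seat and red_socket below 0.004 m and value of joint tipper below 0.2 rad), for 0.2 s.
At the end, for the whole second after the job is handed in: The stand is tipped fully upright (joint over 1.5 rad); each mandrel is in the socket of its own colour with its collar within 4 mm of the mouth, stands upright with its tip up within about 0.1 rad, and is at rest (value of joint tipper above 1.5 rad and distance between blue_mandrel_seat and blue_socket below 0.004 m and angle between each of blue_mandrel, red_mandrel's own x axis and vertical above 3.04 rad and linear speed of each of blue_mandrel, red_mandrel below 0.02 m/s and distance between red_mandrel_seat and red_socket below 0.004 m); the robot touches nothing.
It fails at once if a bystander moved more than 30 mm (distance of any of wax, bottle from where it was at the start of the episode above 0.03 m).
It also fails if it takes over 72 s, if anything falls off the work surface, if the arm or the gripper's body presses on something with over 40 N, if the wrist force passes 120 N, or if a joint passes its speed limit or range.

## Working session

There is one attempt and no reset: what is moved stays moved. The work goes in short steps, Python scripts to look and compute and a shell command to move; the robot and the scene stay as the last step left them, time stands still between calls to the robot, and variables do not carry over. Pictures are saved under pics/ and viewed, at most 13 in all, crops included, and the job is handed in when it is done.

```bash
mkdir -p pics; cat > h.py <<'E'
import numpy as np, cv2
from scipy.spatial.transform import Rotation as R
from cell import *
def cam2w(name,s=None):
    c=calibration(name)
    if name=='wrist':
        s=s or state(); T=np.eye(4); T[:3,:3]=R.from_rotvec(s['eef_rot']).as_matrix(); T[:3,3]=s['ee_pos']
        return T@np.array(c['mount'])
    M=np.eye(4); M[:3,:3]=R.from_rotvec(np.ravel(c['rvec'])).as_matrix(); M[:3,3]=np.ravel(c['tvec'])
    return np.linalg.inv(M)
def find(label,name,T,n=1):
    return [(round(d['conf'],2),np.round((T@np.append(d['xyz'],1))[:3],4)) for d in landmark_of(label,name)[:n]]
E
python3 - <<'E'
from h import *
s=state();print({k:np.round(v,3) for k,v in s.items()})
for n in ('scene','top'):
    im=capture(n);cv2.imwrite(f'pics/{n}0.png',im);T=cam2w(n)
    print(n,T[:3,3])
    for l in 'stand lever_ball blue_socket red_socket blue_saddle red_saddle blue_mandrel red_mandrel blue_mandrel_seat red_mandrel_seat wax bottle'.split(): print(l,find(l,n,T))
E
```

```text
{'clock': np.float64(0.0), 'joint_positions': array([ 1.031,  0.218,  1.615, -0.   ,  1.311, -0.112]), 'joint_vel': array([-0.003, -0.002, -0.001,  0.   ,  0.001,  0.   ]), 'tau': array([-0.0000e+00, -3.9684e+01, -3.0385e+01, -0.0000e+00,  1.0000e-02,
       -0.0000e+00]), 'ee_pos': array([0.259, 0.568, 0.255]), 'eef_rot': array([-0.667, -3.069,  0.004]), 'force': array([0.208, 0.047, 0.077]), 'moment': array([-0.023,  0.006, -0.041]), 'gripper_force': np.float64(0.0), 'grip_width': np.float64(1.0)}
scene [-0.03045706 -0.56714092  0.53817214]
stand [(0.62, array([ 6.176e-01,  3.520e-02, -5.000e-04]))]
lever_ball [(0.64, array([ 0.5293, -0.0661,  0.1378]))]
blue_socket [(0.93, array([0.6013, 0.0623, 0.0817]))]
red_socket [(0.57, array([ 0.5944, -0.003 ,  0.0789]))]
blue_saddle [(0.62, array([0.5004, 0.081 , 0.081 ]))]
red_saddle [(0.61, array([0.4908, 0.0092, 0.0819]))]
blue_mandrel [(0.7, array([ 0.4761, -0.2739,  0.0117]))]
red_mandrel [(0.7, array([ 0.6216, -0.3159,  0.0127]))]
blue_mandrel_seat [(0.89, array([ 0.5111, -0.2554,  0.0155]))]
red_mandrel_seat [(0.76, array([ 0.6543, -0.2913,  0.0136]))]
wax [(0.69, array([ 0.5488, -0.296 ,  0.0018]))]
bottle [(0.82, array([ 0.4366, -0.1443,  0.    ]))]
top [ 0.41071861 -0.11828359  1.12362482]
stand [(0.78, array([0.6174, 0.0283, 0.0017]))]
lever_ball [(0.77, array([ 0.5258, -0.0618,  0.1334]))]
blue_socket [(0.91, array([0.5964, 0.061 , 0.0849]))]
red_socket [(0.61, array([ 0.5961, -0.0039,  0.0812]))]
blue_saddle [(0.79, array([0.4955, 0.0787, 0.0797]))]
red_saddle [(0.92, array([0.4851, 0.0091, 0.083 ]))]
blue_mandrel [(0.97, array([ 0.4726, -0.2726,  0.0121]))]
red_mandrel [(0.76, array([ 0.6182, -0.3094,  0.0112]))]
blue_mandrel_seat [(0.57, array([ 0.5094, -0.2572,  0.0194]))]
red_mandrel_seat [(0.71, array([ 0.654 , -0.2868,  0.0156]))]
wax [(0.79, array([ 0.5545, -0.2991,  0.0027]))]
bottle [(0.71, array([ 0.4341, -0.1468, -0.0024]))]
```

View pics/top0.png

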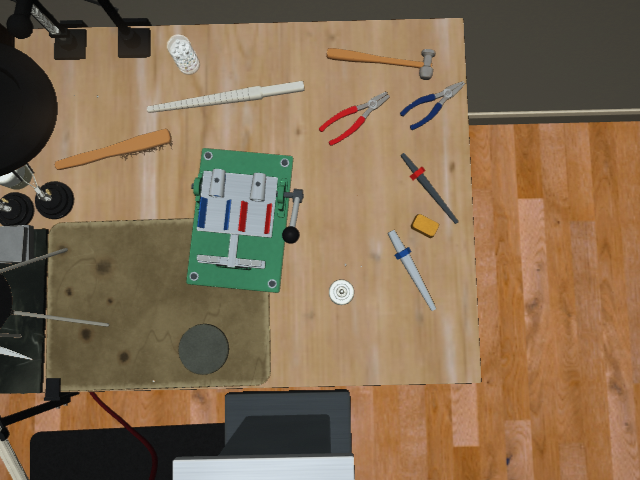

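View pics/scene0.png

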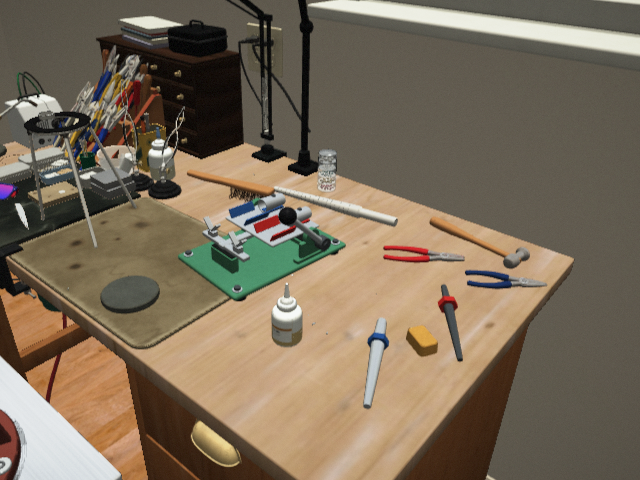

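The top view shows the stand, open towards the robot, at px (240,220). The red mandrel has its collar at (418,173) and tip at (457,221). The blue mandrel has its collar at (403,254) and tip at (434,308). The wax is between them at (425,226) and the bottle is at (342,292). The scene view agrees. Next I'll fit the poses.

```bash
cat >> h.py <<'E'
def ray(name,uv,z,T=None):
    "pixels -> world points on plane z"
    c=calibration(name);T=cam2w(name) if T is None else T
    uv=np.atleast_2d(uv).astype(float)
    d=np.c_[(uv[:,0]-c['cx'])/c['fx'],(uv[:,1]-c['cy'])/c['fy'],np.ones(len(uv))]@T[:3,:3].T
    return T[:3,3]+d*((z-T[2,3])/d[:,2])[:,None]
def axis(name,label,z=.011,T=None):
    m=masks_of(label,name)[0]; v,u=np.nonzero(m['region']); P=ray(name,np.c_[u,v],z,T)[:,:2].astype(np.float32)
    vx,vy,x,y=cv2.fitLine(P,cv2.DIST_HUBER,0,.01,.001).ravel()
    if vx<0:vx,vy=-vx,-vy
    t=(P-[x,y])@[vx,vy]; a,b=np.percentile(t,[.3,99.7]); 
    print(label,name,round(m['conf'],2),len(u),'yaw',round(np.degrees(np.arctan2(vy,vx)),2),'len',round(b-a,4),'tip',np.round([x+a*vx,y+a*vy],4),'shank',np.round([x+b*vx,y+b*vy],4),'mid',np.round([x+(a+b)/2*vx,y+(a+b)/2*vy],4))
E
python3 - <<'E'
from h import *
from scipy.optimize import least_squares
L=dict(stand=(0,0),lever_ball=(-.078,-.102),blue_socket=(-.018,.035),red_socket=(-.018,-.035),blue_saddle=(-.125,.035),red_saddle=(-.125,-.035))
obs=[]
for n in ('top','scene'):
    im=capture(n);T=cam2w(n)
    axis(n,'blue_mandrel');axis(n,'red_mandrel')
    for l in L:
        r=find(l,n,T)
        if r: obs.append((L[l],r[0][1][:2]))
A=np.array([o[0] for o in obs]);B=np.array([o[1] for o in obs])
def f(p):
    c,s=np.cos(p[2]),np.sin(p[2]);return (A@np.array([[c,s],[-s,c]])+p[:2]-B).ravel()
r=least_squares(f,[.617,.03,-.12],loss='soft_l1',f_scale=.004);print('fit',r.x,np.degrees(r.x[2]));print(np.round(r.fun.reshape(-1,2)*1000,1).tolist())
im=cv2.imread('pics/top0.png');hsv=cv2.cvtColor(im,cv2.COLOR_BGR2HSV)
g=cv2.inRange(hsv,(65,90,40),(90,255,255));g[:,:170]=0;g[:,310:]=0
k,lab,st,_=cv2.connectedComponentsWithStats(g);
v,u=np.nonzero(g);P=ray('top',np.c_[u,v],.018)[:,:2]
rc=cv2.minAreaRect((P*1000).astype(np.float32));print('green',rc)
for y in [-4.,-6,-8]:pass
print(np.array(calibration('wrist')['mount']).round(4), R.from_rotvec(state()['eef_rot']).as_matrix().round(3))
E
```

```text
blue_mandrel top 0.61 862 yaw 26.6 len 0.1566 tip [ 0.4009 -0.31  ] shank [ 0.5409 -0.2399] mid [ 0.4709 -0.2749]
red_mandrel top 0.92 559 yaw 35.94 len 0.1548 tip [ 0.5564 -0.3576] shank [ 0.6817 -0.2667] mid [ 0.6191 -0.3121]
blue_mandrel scene 0.56 1146 yaw 27.66 len 0.1799 tip [ 0.3966 -0.3135] shank [ 0.5559 -0.23  ] mid [ 0.4763 -0.2717]
red_mandrel scene 0.65 1434 yaw 42.71 len 0.15 tip [ 0.4142 -0.1654] shank [ 0.5244 -0.0636] mid [ 0.4693 -0.1145]
fit [ 0.61649854  0.02802301 -0.13294386] -7.617122177764875
[[-1.2, 1.1], [2.4, -3.0], [4.0, 2.0], [-0.2, -1.6], [-0.5, -0.9], [1.2, 0.9], [-1.8, -3.5], [-4.2, 2.8], [-0.2, 4.9], [1.7, 0.1], [1.2, -2.5], [-2.6, 0.3]]
green ((570.37548828125, 36.35795593261719), (174.50997924804688, 248.626220703125), 83.34327697753906)
[[ 4.000e-04 -9.609e-01 -2.767e-01  6.990e-02]
 [ 1.000e+00  4.000e-04 -1.000e-04  4.000e-04]
 [ 2.000e-04 -2.767e-01  9.609e-01 -1.173e-01]
 [ 0.000e+00  0.000e+00  0.000e+00  1.000e+00]] [[-0.91   0.415  0.   ]
 [ 0.415  0.91   0.   ]
 [-0.     0.    -1.   ]]
```

```bash
cat >> h.py <<'E'
def go(x,y,z,yaw=None):
    "print tool-axis units from the current measured pose to TCP x,y,z and tool-x heading yaw (deg)"
    s=state();M=R.from_rotvec(s['eef_rot']).as_matrix();p=np.array(s['ee_pos']);d=M.T@(np.array([x,y,z])-p)/.3
    h=np.degrees(np.arctan2(M[1,0],M[0,0]));rl=0 if yaw is None else -((yaw-h+180)%360-180)/180
    print('t',round(s['clock'],2),'pos',p.round(4),'head',h.round(2),'F',np.round(s['force'],1),'w',round(s['grip_width'],3),'units',d.round(4),'roll',round(rl,4),'j6',round(s['joint_positions'][5],2))
E
for i in 1; do
python3 -m jog '{"delta_pos":[[-0.461,-0.557,0],[-0.461,-0.557,0],[-0.461,-0.557,0],[-0.461,-0.557,0],[-0.461,-0.557,0]],"roll":[0,0,0,0,0],"claw":[0,0,0,0,0]}'
python3 -m jog '{"delta_pos":[[-0.461,-0.557,0],[-0.461,-0.557,0],[-0.461,-0.557,0],[-0.461,-0.557,0],[-0.461,-0.557,0]],"roll":[0,0,0,0,0],"claw":[0,0,0,0,0]}'
python3 -m jog '{"delta_pos":[[-0.461,-0.557,0],[-0.461,-0.557,0],[-0.461,-0.557,0],[-0.461,-0.557,0],[-0.461,-0.557,0]],"roll":[0,0,0,0,0],"claw":[0,0,0,0,0]}'
done
python3 -c "
from h import *
go(.485,-.2686,.2,27)"
```

```text
clock: 2.7
ee_pos: [0.3161, 0.3558, 0.256]
eef_rot: [0.671, 3.069, -0.003]
force: [0.3, 0.8, 0.2]
grip_width: 1.001
gripper_force: 0.0
clock: 3.2
ee_pos: [0.373, 0.1464, 0.2566]
eef_rot: [0.673, 3.067, -0.002]
force: [0.6, 0.0, -0.4]
grip_width: 1.001
gripper_force: 0.0
clock: 3.7
ee_pos: [0.4297, -0.0637, 0.257]
eef_rot: [0.673, 3.066, -0.003]
force: [-0.3, 0.7, 0.2]
grip_width: 1.0
gripper_force: 0.0
t 3.7 pos [ 0.4297 -0.0637  0.257 ] head 155.23 F [-0.3  0.7  0.2] w 1.0 units [-0.4532 -0.5428  0.1917] roll 0.7124 j6 -1.45
```

```bash
python3 -m jog '{"delta_pos":[[-0.453,-0.543,0.19],[-0.453,-0.543,0.19],[-0.453,-0.543,0.19],[-0.453,-0.543,0.19],[-0.453,-0.543,0.19]],"roll":[0.238,0.238,0.238,0.238,0.238],"claw":[0,0,0,0,0]}' >/dev/null
python3 -m jog '{"delta_pos":[[0,0,0],[0,0,0],[0,0,0],[0,0,0],[0,0,0]],"roll":[0.238,0.238,0.238,0.238,0.238],"claw":[0,0,0.3,0.3,0.3]}' >/dev/null
python3 -m jog '{"delta_pos":[[0,0,0],[0,0,0],[0,0,0],[0,0,0],[0,0,0]],"roll":[0.238,0.238,0.238,0.238,0.238],"claw":[0.3,0.3,0.3,0.3,0.3]}' 
python3 - <<'E'
from h import *
T=cam2w('wrist');im=capture('wrist');cv2.imwrite('pics/w1.png',im)
for l in ('blue_mandrel','blue_mandrel_seat','wax'): print(l,find(l,'wrist',T))
axis('wrist','blue_mandrel',.011,T)
go(.485,-.2686,.2,27)
E
```

```text
clock: 5.2
ee_pos: [0.4849, -0.2642, 0.1994]
eef_rot: [3.057, 0.723, 0.0]
force: [-0.4, -0.3, 0.2]
grip_width: 0.7
gripper_force: 0.0
blue_mandrel [(0.97, array([ 0.4716, -0.2733,  0.0081]))]
blue_mandrel_seat [(0.57, array([ 0.5088, -0.2533,  0.0097]))]
wax [(0.65, array([ 0.5529, -0.298 , -0.0048]))]
blue_mandrel wrist 0.6 3001 yaw 27.36 len 0.1563 tip [ 0.4039 -0.3079] shank [ 0.5427 -0.2361] mid [ 0.4733 -0.272 ]
t 5.45 pos [ 0.4849 -0.2642  0.1994] head 27.12 F [-0.1 -0.1  0.2] w 0.697 units [-0.0065  0.0133 -0.0021] roll 0.0007 j6 0.47
```

View pics/w1.png

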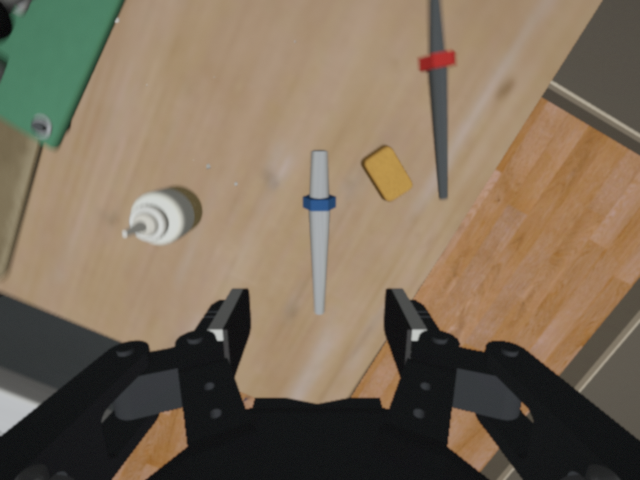

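The wrist view shows the blue mandrel upright in the image at column 320: shank end at row 150, collar at 202, tip at 314. The wax is to the right at (387,173) and the bottle to the left at (160,217), so the fingers are clear of both.

```bash
python3 - <<'E'
from h import *
T=cam2w('wrist')
print(ray('wrist',[[320,202],[320,150],[319.5,314]],.014,T).round(4))
s=np.array([.5413,-.2362]);d=np.array([np.cos(np.radians(27.3)),np.sin(np.radians(27.3))])
print('origin',[.4733,-.272]); g=np.array([.4733,-.272])+.014*d; print(g)
go(g[0],g[1],.0115+.006+.005,27.3)
E
```

```text
[[ 0.5041 -0.2576  0.014 ]
 [ 0.5441 -0.237   0.014 ]
 [ 0.4047 -0.3083  0.014 ]]
origin [0.4733, -0.272]
[ 0.48574064 -0.26557891]
t 5.45 pos [ 0.4849 -0.2642  0.1994] head 27.12 F [-0.1 -0.1  0.2] w 0.697 units [3.000e-04 5.400e-03 5.895e-01] roll -0.001 j6 0.47
```

```bash
python3 -m jog '{"delta_pos":[[0,0.005,0.15],[0,0.005,0.30],[0,0.005,0.45],[0,0.005,0.54],[0,0.005,0.568]],"roll":[0,0,0,0,0],"claw":[0.3,0.3,0.3,0.3,0.3]}' 
python3 -m jog '{"delta_pos":[[0,0,0],[0,0,0],[0,0,0],[0,0,0],[0,0,0]],"roll":[0,0,0,0,0],"claw":[0.3,1,1,1,1]}' 
python3 -m jog '{"delta_pos":[[0,0,0],[0,0,0],[0,0,0],[0,0,-0.1],[0,0,-0.1]],"roll":[0,0,0,0,0],"claw":[1,1,1,1,1]}' 
```

```text
clock: 5.95
ee_pos: [0.4828, -0.2635, 0.025]
eef_rot: [-3.049, -0.734, 0.008]
force: [0.4, -0.0, 1.0]
grip_width: 0.699
gripper_force: 0.0
clock: 6.45
ee_pos: [0.4871, -0.2666, 0.0313]
eef_rot: [3.052, 0.732, 0.004]
force: [-1.4, -0.1, 6.0]
grip_width: 0.192
gripper_force: 58.6
clock: 6.95
ee_pos: [0.4881, -0.2672, 0.0623]
eef_rot: [3.049, 0.732, 0.008]
force: [1.4, -0.1, -1.8]
grip_width: 0.19
gripper_force: 59.8
```

```bash
python3 -m jog '{"delta_pos":[[0,0,-0.15],[0,0,-0.30],[0,0,-0.45],[0,0,-0.58],[0,0,-0.58]],"roll":[0,0,0,0,0],"claw":[1,1,1,1,1]}' 
python3 - <<'E'
from h import *
T=cam2w('wrist');im=capture('wrist');cv2.imwrite('pics/w2.png',im)
s=state();z=s['ee_pos'][2]
for l in ('blue_mandrel','blue_mandrel_seat'):
    r=landmark_of(l,'wrist')
    for d in r[:1]: print(l,d['conf'],(np.array(calibration('wrist')['mount'])@np.append(d['xyz'],1))[:3].round(4))
T0=np.array(calibration('wrist')['mount'])
go(.6,.05,.25,-7.3)
E
```

```text
clock: 7.45
ee_pos: [0.4892, -0.2681, 0.2399]
eef_rot: [3.044, 0.73, 0.015]
force: [1.5, -0.0, -2.6]
grip_width: 0.192
gripper_force: 59.8
blue_mandrel 0.91 [-0.0156 -0.0008  0.0222]
blue_mandrel_seat 0.86 [ 0.0231 -0.001   0.0187]
t 7.6 pos [ 0.4846 -0.2649  0.2311] head 26.97 F [-1.2  0.3 -3.4] w 0.194 units [ 0.8186 -0.7612 -0.0622] roll 0.1904 j6 0.47
```

View pics/w2.png

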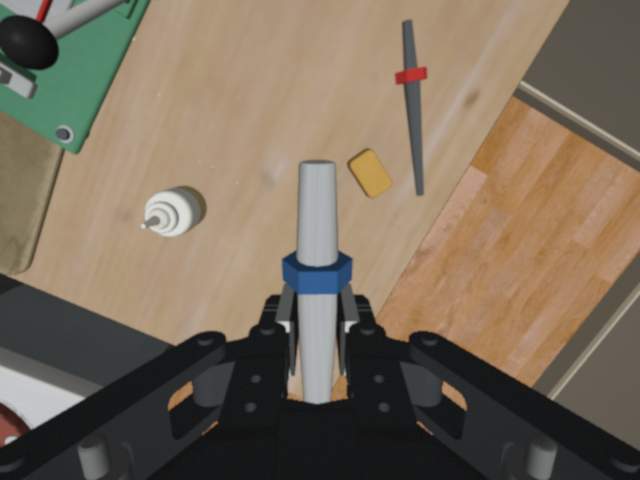

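The blue mandrel is held straight, with its collar at (318,272) just ahead of the pads. The wax and bottle haven't moved. I'll carry it over the stand.

```bash
python3 -c "
from h import *
go(.5326,.0758,.25,-7.2)"
```

```text
t 7.6 pos [ 0.4846 -0.2649  0.2311] head 26.97 F [-1.2  0.3 -3.4] w 0.194 units [ 0.6574 -0.9397 -0.0616] roll 0.1898 j6 0.47
```

```bash
python3 -m jog '{"delta_pos":[[0.07,-0.09,-0.06],[0.15,-0.21,-0.06],[0.22,-0.33,-0.06],[0.29,-0.42,-0.06],[0.329,-0.47,-0.06]],"roll":[0,0,0,0,0],"claw":[1,1,1,1,1]}' >/dev/null
python3 -m jog '{"delta_pos":[[0.07,-0.12,0],[0.15,-0.24,0],[0.24,-0.36,0],[0.31,-0.44,0],[0.328,-0.47,0]],"roll":[0.03,0.07,0.11,0.15,0.19],"claw":[1,1,1,1,1]}' 
python3 - <<'E'
from h import *
from scipy.optimize import least_squares
T=cam2w('wrist');im=capture('wrist');cv2.imwrite('pics/w3.png',im)
for l in ('blue_socket','red_socket','blue_saddle','red_saddle','lever_ball','stand','blue_mandrel_seat'): print(l,find(l,'wrist',T))
go(.5326,.0758,.25,-7.2)
E
```

```text
clock: 8.6
ee_pos: [0.5317, 0.0784, 0.247]
eef_rot: [-3.134, 0.201, 0.01]
force: [0.0, -1.6, -3.1]
grip_width: 0.189
gripper_force: 59.8
blue_socket [(0.75, array([0.6062, 0.0658, 0.0813]))]
red_socket [(0.89, array([ 0.5941, -0.0021,  0.0832]))]
blue_saddle []
red_saddle [(0.88, array([0.4853, 0.0123, 0.0811]))]
lever_ball [(0.65, array([ 0.5266, -0.0639,  0.1313]))]
stand [(0.61, array([6.144e-01, 3.120e-02, 2.000e-04]))]
blue_mandrel_seat [(0.67, array([0.5534, 0.0779, 0.2249]))]
t 9.0 pos [0.533  0.0742 0.2502] head -7.26 F [-0.1 -1.  -2.2] w 0.194 units [-0.0021 -0.0052  0.0008] roll -0.0003 j6 1.71
```

View pics/w3.png

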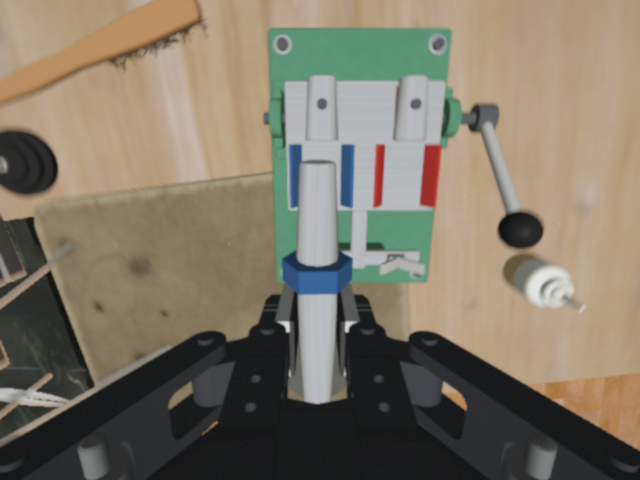

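The stand appears upright in this view, so the heading is right. The blue socket mouth is at about (322,140), the blue guides at columns 295 and 348, and the red lane on the right. The ball is at (521,230). I'll measure again now that the arm is still.

```bash
cat >> h.py <<'E'
SL=dict(stand=(0,0),lever_ball=(-.078,-.102),blue_socket=(-.018,.035),red_socket=(-.018,-.035),blue_saddle=(-.125,.035),red_saddle=(-.125,-.035))
def guides(name,T,im,lo,hi):
    h=cv2.cvtColor(im,cv2.COLOR_BGR2HSV);m=cv2.inRange(h,lo,hi)
    n,lab,st,ce=cv2.connectedComponentsWithStats(m)
    for i in range(1,n):
        if st[i,4]>150:
            v,u=np.nonzero(lab==i);P=ray(name,np.c_[u,v],.075,T)[:,:2]
            vx,vy,x,y=cv2.fitLine(P.astype(np.float32),cv2.DIST_L2,0,.01,.001).ravel()
            print(st[i].tolist(),'c',P.mean(0).round(4),'yaw',np.degrees(np.arctan(vy/vx)).round(2))
E
python3 - <<'E'
from h import *
from scipy.optimize import least_squares
T=cam2w('wrist');im=capture('wrist');cv2.imwrite('pics/w4.png',im)
obs=[]
for l in SL:
    r=find(l,'wrist',T)
    if r: print(l,r[0]);obs.append((SL[l],r[0][1][:2]))
A=np.array([o[0] for o in obs]);B=np.array([o[1] for o in obs])
def f(p):
    c,s=np.cos(p[2]),np.sin(p[2]);return (A@np.array([[c,s],[-s,c]])+p[:2]-B).ravel()
r=least_squares(f,[.617,.03,-.12],loss='soft_l1',f_scale=.004);print('fit',r.x,np.degrees(r.x[2]))
print('blue');guides('wrist',T,im,(105,150,60),(125,255,255))
print('red');guides('wrist',T,im,(0,180,60),(5,255,255))
h=cv2.cvtColor(im,cv2.COLOR_BGR2HSV);g=cv2.inRange(h,(65,90,40),(90,255,255));v,u=np.nonzero(g)
print(cv2.minAreaRect((ray('wrist',np.c_[u,v],.018,T)[:,:2]*1000).astype(np.float32)))
E
```

```text
stand (0.54, array([ 0.5269, -0.0629,  0.1319]))
lever_ball (0.58, array([ 0.5259, -0.0601,  0.1321]))
blue_socket (0.64, array([0.6055, 0.0658, 0.0834]))
red_socket (0.85, array([ 0.5906, -0.0039,  0.084 ]))
blue_saddle (0.36, array([0.6048, 0.0671, 0.0841]))
red_saddle (0.69, array([0.4865, 0.0115, 0.0827]))
fit [ 0.61672149  0.02444369 -0.17043206] -9.76503763429181
blue
[338, 149, 9, 59, 501] c [0.5731 0.0477] yaw -5.87
[286, 150, 11, 59, 527] c [0.5778 0.0908] yaw -7.21
[283, 253, 68, 40, 1809] c [0.4861 0.0802] yaw 82.55
red
[370, 149, 8, 58, 289] c [0.5694 0.0214] yaw -6.77
[416, 148, 17, 59, 736] c [ 0.5644 -0.0213] yaw -6.38
((571.77880859375, 28.026473999023438), (182.2115478515625, 243.79811096191406), 83.43751525878906)
```

```bash
python3 -m jog '{"delta_pos":[[-0.012,0,0.1],[-0.012,0,0.22],[-0.012,0,0.34],[-0.012,0,0.44],[-0.012,0,0.47]],"roll":[0,0,0,0,0],"claw":[1,1,1,1,1]}' 
python3 -m jog '{"delta_pos":[[0,0,0],[0,0,0.008],[0,0,0.016]],"roll":[0,0,0],"claw":[1,1,1]}'
python3 -c "
from h import *
go(.5295,.0744,.103,-7.1)"
```

```text
clock: 9.85
ee_pos: [0.5266, 0.0756, 0.1061]
eef_rot: [3.135, -0.198, -0.012]
force: [0.1, -0.6, -3.1]
grip_width: 0.194
gripper_force: 59.8
clock: 10.15
ee_pos: [0.5319, 0.0757, 0.1074]
eef_rot: [-3.135, 0.198, -0.008]
force: [0.2, 0.1, -2.8]
grip_width: 0.192
gripper_force: 59.8
t 10.15 pos [0.5319 0.0757 0.1074] head -7.23 F [ 0.2  0.1 -2.8] w 0.192 units [-0.0076  0.0054  0.0147] roll -0.0007 j6 1.71
```

```bash
python3 -m jog '{"delta_pos":[[-0.004,0.004,0],[-0.004,0.004,0.005],[-0.004,0.004,0.005]],"roll":[0,0,0],"claw":[1,1,1]}'
python3 -m jog '{"delta_pos":[[0,0,0.006],[0,0,0.006],[0,0,0.006]],"roll":[0,0,0],"claw":[1,1,1]}'
```

```text
clock: 10.45
ee_pos: [0.5293, 0.0745, 0.1047]
eef_rot: [3.135, -0.198, 0.003]
force: [0.4, -1.0, 1.6]
grip_width: 0.189
gripper_force: 60.1
clock: 10.75
ee_pos: [0.5296, 0.0745, 0.1035]
eef_rot: [3.135, -0.198, 0.003]
force: [-1.9, -1.2, 6.2]
grip_width: 0.19
gripper_force: 60.7
```

```bash
python3 -m jog '{"delta_pos":[[0,0,0],[0,0,0],[0,0,0],[0,0,-0.1],[0,0,-0.25]],"roll":[0,0,0,0,0],"claw":[0.6,0.6,0.6,0.6,0.6]}'
python3 -m jog '{"delta_pos":[[-0.1,0,-0.15],[-0.2,0,-0.2],[-0.3,0,-0.2],[-0.3,0,-0.2],[-0.3,0,-0.2]],"roll":[0,0,0,0,0],"claw":[0.6,1,1,1,1]}'
python3 - <<'E'
from h import *
for n in ('wrist','top','scene'):
    T=cam2w(n);im=capture(n);cv2.imwrite(f'pics/{n}5.png',im)
    for l in ('blue_mandrel','blue_mandrel_seat','blue_socket'): print(n,l,find(l,n,T))
a=cv2.imread('pics/wrist5.png');b=cv2.imread('pics/scene5.png')[150:330,160:400];cv2.imwrite('pics/c5.png',np.vstack([cv2.resize(a,(400,300)),cv2.resize(b,(400,300))]))
go(.4,.08,.2,-7.1)
E
```

```text
clock: 11.25
ee_pos: [0.5252, 0.0746, 0.1737]
eef_rot: [3.135, -0.198, -0.014]
force: [0.7, -0.0, 0.3]
grip_width: 0.397
gripper_force: 0.0
clock: 11.75
ee_pos: [0.4389, 0.0861, 0.2367]
eef_rot: [-3.135, 0.198, -0.001]
force: [0.4, -0.3, 0.4]
grip_width: 0.0
gripper_force: 0.0
wrist blue_mandrel [(0.7, array([0.5122, 0.0727, 0.08  ]))]
wrist blue_mandrel_seat [(0.85, array([0.5559, 0.0741, 0.0762]))]
wrist blue_socket [(0.8, array([0.6065, 0.0634, 0.0826]))]
top blue_mandrel [(0.71, array([0.5175, 0.0752, 0.0853]))]
top blue_mandrel_seat [(0.94, array([0.5526, 0.0684, 0.0821]))]
top blue_socket [(0.92, array([0.5999, 0.0652, 0.0859]))]
scene blue_mandrel [(0.67, array([0.5185, 0.0769, 0.0842]))]
scene blue_mandrel_seat [(0.78, array([0.5523, 0.071 , 0.0836]))]
scene blue_socket [(0.67, array([0.6033, 0.0617, 0.0801]))]
t 12.35 pos [0.4392 0.0859 0.2367] head -7.24 F [ 0.9 -0.3 -0.4] w 0.001 units [-0.1272  0.0361  0.1223] roll -0.0008 j6 1.73
```

View pics/c5.png

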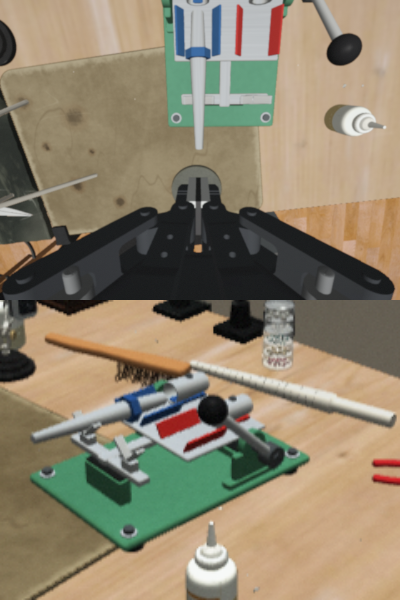

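Blue lies in its lane with the collar between the guides. Now I'll push from the tip with closed fingers.

```bash
python3 -m jog '{"delta_pos":[[-0.1,0,0],[-0.1,0,0.12],[-0.1,0,0.28],[-0.1,0,0.42],[-0.1,0,0.479]],"roll":[0,0,0,0,0],"claw":[1,1,1,1,1]}'
python3 -m jog '{"delta_pos":[[0,0,0],[0.02,0,0],[0.04,0,0],[0.06,0,0],[0.08,0,0]],"roll":[0,0,0,0,0],"claw":[1,1,1,1,1]}'
python3 -m jog '{"delta_pos":[[0.02,0,0],[0.04,0,0],[0.06,0,0],[0.08,0,0],[0.08,0,0]],"roll":[0,0,0,0,0],"claw":[1,1,1,1,1]}'
python3 -c "
from h import *
go(.617-.149*.9923+.0043,.029+.149*.1236+.0347,.093,-7.1)"
```

```text
clock: 12.85
ee_pos: [0.4059, 0.0896, 0.0893]
eef_rot: [3.135, -0.198, -0.011]
force: [-0.1, 0.6, -0.1]
grip_width: -0.001
gripper_force: 0.0
clock: 13.35
ee_pos: [0.4343, 0.0867, 0.0941]
eef_rot: [-3.135, 0.198, -0.002]
force: [-2.7, 0.2, 0.6]
grip_width: 0.002
gripper_force: 0.8
clock: 13.85
ee_pos: [0.4584, 0.0836, 0.0934]
eef_rot: [-3.135, 0.198, -0.003]
force: [-0.3, 0.8, -0.3]
grip_width: -0.002
gripper_force: 0.3
t 13.85 pos [0.4584 0.0836 0.0934] head -7.24 F [-0.3  0.8 -0.3] w -0.002 units [ 0.0505 -0.0016  0.0014] roll -0.0008 j6 1.73
```

```bash
python3 -m jog '{"delta_pos":[[0.012,0,0],[0.024,0,0],[0.034,0,0],[0.034,0,0]],"roll":[0,0,0,0],"claw":[1,1,1,1]}' | sed -n '2p;4p'
python3 -m jog '{"delta_pos":[[0.006,0,0],[0.006,0,0]],"roll":[0,0],"claw":[1,1]}' | sed -n '2p;4p'
python3 -m jog '{"delta_pos":[[0.005,0,0],[0.005,0,0]],"roll":[0,0],"claw":[1,1]}' | sed -n '2p;4p'
python3 - <<'E'
from h import *
for n in ('wrist',):
    T=cam2w(n);im=capture(n);cv2.imwrite(f'pics/{n}6.png',im)
    for l in ('blue_mandrel_seat','blue_socket'): print(n,l,find(l,n,T))
go(.617-.149*.9923+.0043,.029+.149*.1236+.0347,.093,-7.1)
E
```

```text
ee_pos: [0.4678, 0.0823, 0.0933]
force: [-0.9, -0.5, -0.4]
ee_pos: [0.4691, 0.0822, 0.0931]
force: [-1.7, -0.7, -0.0]
ee_pos: [0.4705, 0.082, 0.0931]
force: [-1.6, 0.4, -0.1]
wrist blue_mandrel_seat []
wrist blue_socket []
t 14.8 pos [0.4705 0.082  0.0931] head -7.23 F [-1.6  0.9 -0.8] w 0.001 units [ 0.0098 -0.0017  0.0005] roll -0.0007 j6 1.72
```

```bash
python3 -m jog '{"delta_pos":[[0.006,0,0],[0.006,0,0]],"roll":[0,0],"claw":[1,1]}' | sed -n '2p;4p'
python3 -m jog '{"delta_pos":[[0.006,0,0],[0.006,0,0]],"roll":[0,0],"claw":[1,1]}' | sed -n '2p;4p'
python3 - <<'E'
from h import *
s=state();im=capture('wrist');im2=capture('scene')
cv2.imwrite('pics/c7.png',np.vstack([cv2.resize(im[:,100:540],(440,440))[:300],cv2.resize(im2[170:300,180:350],(440,300),interpolation=3)]))
E
```

```text
ee_pos: [0.4723, 0.0818, 0.0931]
force: [-1.0, 0.0, -0.5]
ee_pos: [0.4725, 0.0817, 0.0925]
force: [-4.5, 1.0, 0.4]
```

View pics/c7.png

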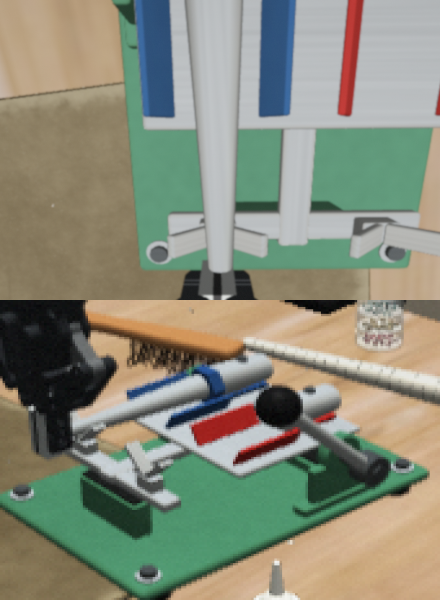

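The collar is at the socket mouth (about (210,378) in the lower crop), and the force is starting to rise with the arm stalled. I'll press lightly once more to confirm.

```bash
python3 -m jog '{"delta_pos":[[0.004,0,0],[0.004,0,0]],"roll":[0,0],"claw":[1,1]}' | sed -n '2p;4p'
python3 -m jog '{"delta_pos":[[0.004,0,0],[0.004,0,0]],"roll":[0,0],"claw":[1,1]}' | sed -n '2p;4p'
```

```text
ee_pos: [0.4726, 0.0819, 0.0922]
force: [-6.9, 2.0, 2.4]
ee_pos: [0.4727, 0.082, 0.092]
force: [-9.7, 3.4, 3.8]
```

```bash
python3 -m jog '{"delta_pos":[[-0.06,0,0],[-0.1,0,-0.1],[-0.1,0,-0.25],[-0.1,0,-0.4],[-0.1,0,-0.5]],"roll":[0,0,0,0,0],"claw":[1,1,1,1,0.3]}' | sed -n '1,2p;4p'
python3 -m jog '{"delta_pos":[[0,0,-0.08],[0,0,-0.08]],"roll":[0,0],"claw":[0.3,0.3]}' | sed -n '2p;4p'
python3 -c "
from h import *
go(.6304,-.304,.2,36)"
```

```text
clock: 16.2
ee_pos: [0.4493, 0.085, 0.2477]
force: [0.7, -0.5, 0.1]
ee_pos: [0.4507, 0.085, 0.2728]
force: [0.2, 0.8, 0.5]
t 16.4 pos [0.4507 0.085  0.2728] head -7.23 F [0.2 0.8 0.5] w 0.507 units [0.7543 1.2115 0.2505] roll -0.2402 j6 1.73
```

```bash
python3 -m jog '{"delta_pos":[[0.08,0.13,0],[0.16,0.26,0],[0.24,0.39,0],[0.32,0.51,0],[0.377,0.605,0]],"roll":[0,0,0,0,0],"claw":[0.3,0.3,0.3,0.3,0.3]}' >/dev/null
python3 -m jog '{"delta_pos":[[0.08,0.13,0.05],[0.16,0.26,0.1],[0.24,0.39,0.17],[0.32,0.51,0.22],[0.377,0.606,0.25]],"roll":[-0.04,-0.09,-0.13,-0.18,-0.24],"claw":[0.3,0.3,0.3,0.3,0.3]}' >/dev/null
python3 -m jog '{"delta_pos":[[0,0,0],[0,0,0],[0,0,0]],"roll":[0,0,0],"claw":[0.3,0.3,0.3]}' | sed -n '1,3p'
python3 - <<'E'
from h import *
T=cam2w('wrist');im=capture('wrist');cv2.imwrite('pics/w8.png',im)
for l in ('red_mandrel','red_mandrel_seat','wax','blue_mandrel_seat'): print(l,find(l,'wrist',T))
axis('wrist','red_mandrel',.011,T)
h=cv2.cvtColor(im,cv2.COLOR_BGR2HSV);m=cv2.inRange(h,(0,170,60),(5,255,255));m[:, :200]=0;v,u=np.nonzero(m);print('collar',u.mean(),v.mean(),len(u),ray('wrist',[[u.mean(),v.mean()]],.014,T).round(4))
go(.6304,-.304,.2,36)
E
```

```text
clock: 17.7
ee_pos: [0.6251, -0.3029, 0.1917]
eef_rot: [-3.009, -0.901, 0.0]
red_mandrel [(0.9, array([ 0.624 , -0.3101,  0.0063]))]
red_mandrel_seat [(0.59, array([ 0.652 , -0.2875,  0.0121]))]
wax [(0.63, array([ 0.5489, -0.2997, -0.0024]))]
blue_mandrel_seat [(0.2, array([ 0.652 , -0.2873,  0.0111]))]
red_mandrel wrist 0.58 2353 yaw 37.59 len 0.154 tip [ 0.5609 -0.3554] shank [ 0.6829 -0.2615] mid [ 0.6219 -0.3085]
collar 297.7927927927928 143.34594594594594 555 [[ 0.6753 -0.2508  0.014 ]]
t 18.0 pos [ 0.6255 -0.3031  0.193 ] head 33.4 F [-0.3 -0.8 -0.4] w 0.698 units [ 0.0122  0.0115 -0.0235] roll -0.0144 j6 0.44
```

View pics/w8.png

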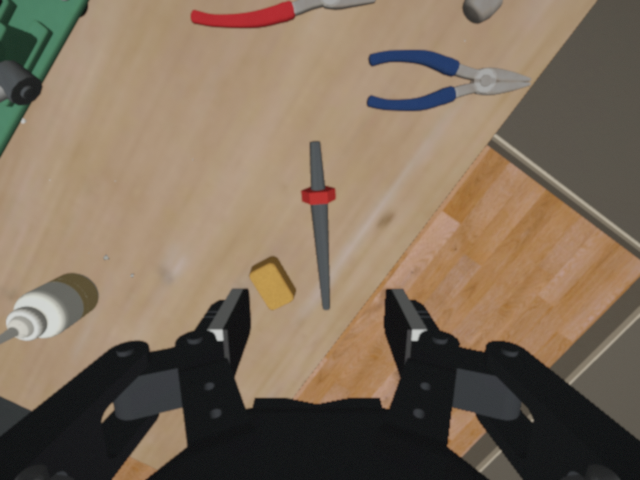

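The wrist view shows the red mandrel's shank end at (316,142), its collar at (318,195) and its tip at (325,309). The wax at (272,283) is beside the tip, away from the grasp point near row 217.

```bash
python3 - <<'E'
from h import *
T=cam2w('wrist');P=ray('wrist',[[318.5,195],[316,142],[325.5,309]],.013,T)[:,:2];print(P.round(4))
d=P[1]-P[2];print(np.degrees(np.arctan2(d[1],d[0])),np.linalg.norm(d));d/=np.linalg.norm(d)
o1=P[0]-.035*d;o2=(P[1]+P[2])/2;print(o1,o2);g=(o1+o2)/2+.012*d;print(g)
go(g[0],g[1],.029,np.degrees(np.arctan2(d[1],d[0])))
E
```

```text
[[ 0.6491 -0.2897]
 [ 0.6851 -0.2633]
 [ 0.5608 -0.3562]]
36.772284568373074 0.15516197863420272
[ 0.62107716 -0.31060843] [ 0.62299273 -0.30973921]
[ 0.6316472  -0.30299019]
t 18.0 pos [ 0.6255 -0.3031  0.193 ] head 33.4 F [-0.3 -0.8 -0.4] w 0.698 units [0.0172 0.0103 0.5465] roll -0.0187 j6 0.44
```

```bash
python3 -m jog '{"delta_pos":[[0.017,0.01,0.12],[0.017,0.01,0.27],[0.017,0.01,0.42],[0.017,0.01,0.52],[0.017,0.01,0.545]],"roll":[-0.019,-0.019,-0.019,-0.019,-0.019],"claw":[0.5,0.5,0.5,0.5,0.5]}' 
python3 -m jog '{"delta_pos":[[0,0,0],[0,0,0],[0,0,0],[0,0,0],[0,0,0]],"roll":[0,0,0,0,0],"claw":[0.5,1,1,1,1]}' 
python3 -m jog '{"delta_pos":[[0,0,-0.1],[0,0,-0.25],[0,0,-0.4],[0,0,-0.55],[0,0,-0.7]],"roll":[0,0,0,0,0],"claw":[1,1,1,1,1]}'
python3 -m jog '{"delta_pos":[[0,0,0],[0,0,0]],"roll":[0,0],"claw":[1,1]}'
python3 - <<'E'
from h import *
im=capture('wrist');cv2.imwrite('pics/w9.png',im)
M=np.array(calibration('wrist')['mount'])
for l in ('red_mandrel','red_mandrel_seat'):
    for d in landmark_of(l,'wrist')[:1]: print(l,d['conf'],(M@np.append(d['xyz'],1))[:3].round(4))
v,u=np.nonzero(masks_of('red_mandrel','wrist')[0]['region']);sel=v<240;print('axis u at rows',[(r,round(u[v==r].mean(),1)) for r in (180,220,260,290) if (v==r).any()])
h=cv2.cvtColor(im,cv2.COLOR_BGR2HSV);m=cv2.inRange(h,(0,170,60),(6,255,255))[200:340,230:400];v,u=np.nonzero(m);print('collar',u.min()+230,u.max()+230,v.min()+200,v.max()+200)
# stand pose: red target
y=np.radians(-7.15);c,s=np.cos(y),np.sin(y);ox,oy=.6165,.029
X,Y=-.0925,-.035
go(ox+X*c-Y*s,oy+X*s+Y*c,.25,-7.2)
E
```

```text
clock: 18.5
ee_pos: [0.6275, -0.301, 0.0233]
eef_rot: [-2.974, -0.989, 0.01]
force: [-4.5, 1.5, 9.3]
grip_width: 0.497
gripper_force: 5.7
clock: 19.0
ee_pos: [0.6332, -0.3046, 0.032]
eef_rot: [2.978, 0.99, 0.005]
force: [-0.9, 1.2, 7.0]
grip_width: 0.144
gripper_force: 58.7
clock: 19.5
ee_pos: [0.6309, -0.3036, 0.2407]
eef_rot: [2.98, 0.991, 0.001]
force: [0.7, 0.4, -2.1]
grip_width: 0.143
gripper_force: 59.2
clock: 19.7
ee_pos: [0.6321, -0.3042, 0.2413]
eef_rot: [2.977, 0.99, 0.005]
force: [-0.4, -0.4, -3.0]
grip_width: 0.144
gripper_force: 59.2
red_mandrel 0.9 [-0.0103  0.0046  0.0237]
red_mandrel_seat 0.67 [0.026  0.001  0.0208]
axis u at rows [(180, np.float64(317.5)), (220, np.float64(317.5)), (260, np.float64(316.5)), (290, np.float64(316.5))]
collar 282 350 243 288
t 19.9 pos [ 0.6297 -0.3027  0.2351] head 36.78 F [-0.8 -0.7 -2.6] w 0.143 units [ 0.3237 -1.042  -0.045 ] roll 0.2443 j6 0.38
```

```bash
python3 -m jog '{"delta_pos":[[0.04,-0.12,-0.05],[0.08,-0.24,-0.05],[0.11,-0.36,-0.05],[0.14,-0.46,-0.05],[0.16,-0.52,-0.05]],"roll":[0,0,0,0,0],"claw":[1,1,1,1,1]}' >/dev/null
python3 -m jog '{"delta_pos":[[0.04,-0.12,0],[0.08,-0.24,0],[0.11,-0.36,0],[0.14,-0.46,0],[0.16,-0.52,0]],"roll":[0.04,0.09,0.13,0.18,0.22],"claw":[1,1,1,1,1]}' >/dev/null
python3 -m jog '{"delta_pos":[[0,0,0],[0,0,0],[0,0,0]],"roll":[0.024,0.024,0.024],"claw":[1,1,1]}'
python3 - <<'E'
from h import *
T=cam2w('wrist');im=capture('wrist');cv2.imwrite('pics/w10.png',im)
for l in ('red_socket','red_saddle','red_mandrel_seat'): print(l,find(l,'wrist',T))
print('red');guides('wrist',T,im,(0,180,60),(5,255,255))
print('blue');guides('wrist',T,im,(105,150,60),(125,255,255))
go(.5192,.0049,.25,-7.2)
E
```

```text
clock: 21.2
ee_pos: [0.5213, 0.0035, 0.2529]
eef_rot: [3.135, -0.193, -0.001]
force: [-0.2, 0.1, -3.3]
grip_width: 0.146
gripper_force: 59.3
red_socket [(0.59, array([ 0.5928, -0.0055,  0.0817]))]
red_saddle []
red_mandrel_seat [(0.83, array([5.501e-01, 5.000e-04, 2.357e-01]))]
red
[285, 145, 10, 59, 507] c [0.5694 0.0211] yaw -6.76
[336, 145, 9, 58, 487] c [ 0.5648 -0.0214] yaw -6.55
[284, 243, 67, 45, 1605] c [0.4843 0.009 ] yaw 83.8
blue
[199, 141, 47, 64, 1056] c [0.5838 0.084 ] yaw -32.38
[255, 145, 8, 59, 312] c [0.5726 0.0476] yaw -6.6
t 21.4 pos [0.5214 0.0033 0.2534] head -7.16 F [-0.7  0.4 -0.9] w 0.148 units [-0.008  -0.0045  0.0113] roll 0.0002 j6 1.57
```

View pics/w10.png

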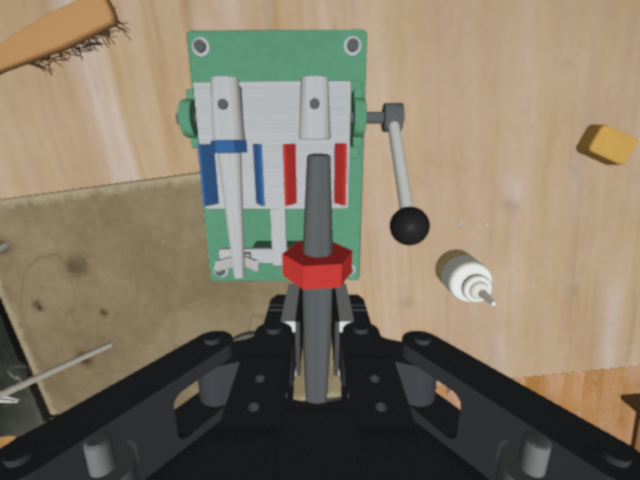

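The blue collar is flush with its socket at (230,146). The red mandrel points straight down its lane, with guides at columns 290 and 340 and the socket at 315. Now I'll lower it.

```bash
python3 -m jog '{"delta_pos":[[-0.008,-0.004,0.1],[-0.008,-0.004,0.22],[-0.008,-0.004,0.34],[-0.008,-0.004,0.43],[-0.008,-0.004,0.46]],"roll":[0,0,0,0,0],"claw":[1,1,1,1,1]}' 
python3 -m jog '{"delta_pos":[[0,0,0],[0,0,0.01],[0,0,0.015],[0,0,0.015]],"roll":[0,0,0,0],"claw":[1,1,1,1]}'
python3 -c "
from h import *
go(.5192,.0046,.105,-7.2)"
```

```text
clock: 21.9
ee_pos: [0.5163, 0.0052, 0.1121]
eef_rot: [-3.135, 0.196, 0.011]
force: [-1.0, -0.1, -2.0]
grip_width: 0.146
gripper_force: 59.2
clock: 22.3
ee_pos: [0.5201, 0.0052, 0.1125]
eef_rot: [3.135, -0.196, 0.004]
force: [0.6, 0.6, -1.6]
grip_width: 0.144
gripper_force: 59.3
t 22.3 pos [0.5201 0.0052 0.1125] head -7.14 F [ 0.6  0.6 -1.6] w 0.144 units [-0.0029  0.0023  0.025 ] roll 0.0003 j6 1.57
```

```bash
python3 -m jog '{"delta_pos":[[0,0.002,0.008],[0,0.002,0.016],[0,0.002,0.016]],"roll":[0,0,0],"claw":[1,1,1]}' | sed -n '2p;4p'
python3 -m jog '{"delta_pos":[[0,0,0.007],[0,0,0.007]],"roll":[0,0],"claw":[1,1]}'| sed -n '2p;4p'
python3 -m jog '{"delta_pos":[[0,0,0.006],[0,0,0.006]],"roll":[0,0],"claw":[1,1]}'| sed -n '2p;4p'
```

```text
ee_pos: [0.5187, 0.0048, 0.1061]
force: [0.3, -0.1, -1.3]
ee_pos: [0.5192, 0.0048, 0.1047]
force: [-1.2, 0.0, 3.0]
ee_pos: [0.5194, 0.0048, 0.1038]
force: [-2.8, 0.4, 8.8]
```

Contact made at 10 N. I'll release, retreat and check.

```bash
python3 -m jog '{"delta_pos":[[0,0,0],[0,0,0],[0,0,0],[0,0,-0.1],[0,0,-0.25]],"roll":[0,0,0,0,0],"claw":[0.6,0.6,0.6,0.6,0.6]}' >/dev/null
python3 -m jog '{"delta_pos":[[-0.1,0,-0.15],[-0.2,0,-0.2],[-0.3,0,-0.2],[-0.3,0,-0.2],[-0.3,0,-0.2]],"roll":[0,0,0,0,0],"claw":[0.6,1,1,1,1]}'
python3 - <<'E'
from h import *
for n in ('wrist','top'):
    T=cam2w(n);im=capture(n);cv2.imwrite(f'pics/{n}11.png',im)
    for l in ('red_mandrel','red_mandrel_seat'): print(n,l,find(l,n,T))
y=np.radians(-7.15);c,s=np.cos(y),np.sin(y);ox,oy=.6165,.029
X,Y=-.21,-.035
go(ox+X*c-Y*s,oy+X*s+Y*c,.093,-7.15)
E
```

```text
clock: 24.0
ee_pos: [0.4295, 0.0159, 0.2373]
eef_rot: [3.135, -0.196, 0.002]
force: [0.4, -0.8, -0.7]
grip_width: 0.001
gripper_force: 0.0
wrist red_mandrel [(0.65, array([0.6008, 0.0675, 0.075 ]))]
wrist red_mandrel_seat [(0.79, array([0.5434, 0.0009, 0.08  ]))]
top red_mandrel [(0.74, array([0.5084, 0.0067, 0.083 ]))]
top red_mandrel_seat [(0.67, array([ 0.5458, -0.0036,  0.0841]))]
t 24.3 pos [0.4302 0.0158 0.237 ] head -7.15 F [-0.2  0.7  0.5] w -0.004 units [-0.0888 -0.0044  0.4802] roll 0.0 j6 1.57
```

View pics/wrist11.png

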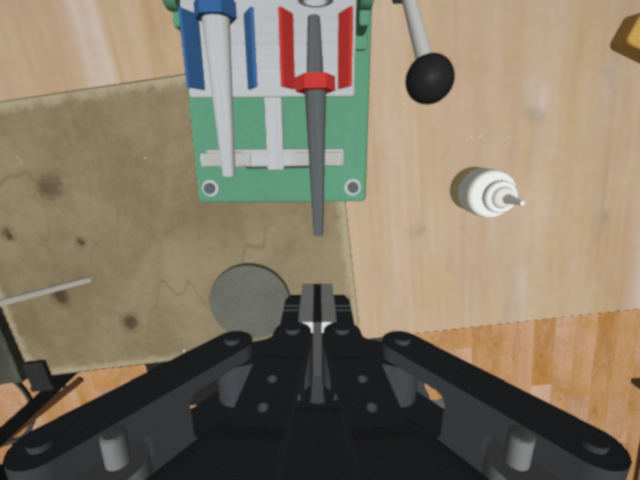

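Red lies in its lane: collar at (315,82) between the red guides, tip at (318,235). Now I'll push it home.

```bash
python3 -m jog '{"delta_pos":[[-0.09,-0.004,0],[-0.09,-0.004,0.12],[-0.09,-0.004,0.28],[-0.09,-0.004,0.42],[-0.09,-0.004,0.48]],"roll":[0,0,0,0,0],"claw":[1,1,1,1,1]}' | sed -n '2p;4p'
python3 -m jog '{"delta_pos":[[0,0,0],[0.02,0,0],[0.04,0,0],[0.06,0,0],[0.08,0,0]],"roll":[0,0,0,0,0],"claw":[1,1,1,1,1]}' | sed -n '2p;4p'
python3 -m jog '{"delta_pos":[[0.02,0,0],[0.04,0,0],[0.06,0,0],[0.08,0,0],[0.08,0,0]],"roll":[0,0,0,0,0],"claw":[1,1,1,1,1]}' | sed -n '2p;4p'
python3 -m jog '{"delta_pos":[[0.012,0,0],[0.024,0,0],[0.03,0,0],[0.03,0,0]],"roll":[0,0,0,0],"claw":[1,1,1,1]}' | sed -n '2p;4p'
python3 -c "
from h import *
y=np.radians(-7.15);c,s=np.cos(y),np.sin(y);ox,oy=.6165,.029
X,Y=-.149,-.035
go(ox+X*c-Y*s,oy+X*s+Y*c,.093,-7.15)"
```

```text
ee_pos: [0.3999, 0.0208, 0.0893]
force: [0.2, -0.7, -0.1]
ee_pos: [0.4283, 0.0173, 0.0946]
force: [-1.0, 0.2, -0.6]
ee_pos: [0.4519, 0.0143, 0.0937]
force: [0.6, -0.5, 0.7]
ee_pos: [0.4601, 0.0133, 0.0935]
force: [-0.7, -0.1, -0.3]
t 26.2 pos [0.4601 0.0133 0.0935] head -7.14 F [-0.7 -0.1 -0.3] w -0.005 units [ 0.014  -0.0003  0.0017] roll 0.0 j6 1.57
```

```bash
python3 -m jog '{"delta_pos":[[0.006,0,0],[0.006,0,0]],"roll":[0,0],"claw":[1,1]}' | sed -n '2p;4p'
python3 -m jog '{"delta_pos":[[0.006,0,0],[0.006,0,0]],"roll":[0,0],"claw":[1,1]}' | sed -n '2p;4p'
python3 -m jog '{"delta_pos":[[0.005,0,0],[0.005,0,0]],"roll":[0,0],"claw":[1,1]}' | sed -n '2p;4p'
```

```text
ee_pos: [0.4615, 0.0131, 0.0934]
force: [-0.3, 0.0, -0.2]
ee_pos: [0.4633, 0.0129, 0.0934]
force: [0.3, 0.1, 0.4]
ee_pos: [0.4642, 0.0128, 0.0932]
force: [-2.0, -0.0, 2.0]
```

```bash
python3 -m jog '{"delta_pos":[[0.004,0,0],[0.004,0,0]],"roll":[0,0],"claw":[1,1]}' | sed -n '2p;4p'
python3 -m jog '{"delta_pos":[[0.004,0,0],[0.004,0,0]],"roll":[0,0],"claw":[1,1]}' | sed -n '2p;4p'
python3 -m jog '{"delta_pos":[[0.004,0,0],[0.004,0,0]],"roll":[0,0],"claw":[1,1]}' | sed -n '2p;4p'
```

```text
ee_pos: [0.4643, 0.0129, 0.0929]
force: [-4.9, 1.8, 1.8]
ee_pos: [0.4645, 0.0129, 0.0927]
force: [-7.4, 1.2, 4.4]
ee_pos: [0.4646, 0.0129, 0.0926]
force: [-10.2, 2.1, 7.3]
```

```bash
python3 -m jog '{"delta_pos":[[-0.06,0,0],[-0.1,0,-0.1],[-0.1,0,-0.25],[-0.1,0,-0.4],[-0.1,0,-0.5]],"roll":[0,0,0,0,0],"claw":[1,1,1,1,1]}' | sed -n '1,2p;4p'
python3 -m jog '{"delta_pos":[[0,0,0],[0,0,0]],"roll":[0,0],"claw":[1,1]}' >/dev/null
python3 - <<'E'
from h import *
for n in ('top','scene'):
    T=cam2w(n);im=capture(n);cv2.imwrite(f'pics/{n}12.png',im)
    for l in ('red_mandrel_seat','red_socket','blue_mandrel_seat','blue_socket','lever_ball'): print(n,l,find(l,n,T))
go(.4808,-.0648,.157,-7.15)
E
```

```text
clock: 27.9
ee_pos: [0.4407, 0.0157, 0.2477]
force: [0.7, -1.0, -0.0]
top red_mandrel_seat [(0.63, array([ 0.5957, -0.0059,  0.0872]))]
top red_socket [(0.66, array([0.4869, 0.0088, 0.0854]))]
top blue_mandrel_seat [(0.64, array([0.6002, 0.0636, 0.0841]))]
top blue_socket [(0.97, array([0.5973, 0.062 , 0.0822]))]
top lever_ball [(0.89, array([ 0.5259, -0.0617,  0.1352]))]
scene red_mandrel_seat [(0.96, array([ 0.5977, -0.0057,  0.0834]))]
scene red_socket [(0.42, array([0.5554, 0.0026, 0.0828]))]
scene blue_mandrel_seat [(0.74, array([0.6027, 0.0645, 0.0817]))]
scene blue_socket [(0.8, array([0.6009, 0.0638, 0.0769]))]
scene lever_ball [(0.57, array([ 0.5299, -0.0659,  0.1357]))]
t 28.7 pos [0.4384 0.016  0.2432] head -7.14 F [-0.1  0.3 -0.3] w 0.001 units [0.1739 0.2497 0.2872] roll 0.0 j6 1.57
```

Both collars measure at their mouths and the frame is still level. Next is the lever.

```bash
python3 -m jog '{"delta_pos":[[0.06,0.1,0],[0.13,0.2,0],[0.174,0.25,0.05],[0.174,0.25,0.18],[0.174,0.25,0.287]],"roll":[0,0,0,0,0],"claw":[1,1,1,1,1]}' >/dev/null
python3 -m jog '{"delta_pos":[[0,0,0],[0,0,0],[0,0,0]],"roll":[0,0,0],"claw":[1,1,1]}' | sed -n '1,2p;4p'
python3 -c "
from h import *
go(.4808,-.0648,.157,-7.15)"
```

```text
clock: 29.5
ee_pos: [0.4825, -0.0652, 0.1594]
force: [-0.1, -0.6, 0.9]
t 29.5 pos [ 0.4825 -0.0652  0.1594] head -7.13 F [-0.1 -0.6  0.9] w -0.001 units [-0.0057 -0.0007  0.0081] roll 0.0001 j6 1.42
```

```bash
python3 -m jog '{"delta_pos":[[0.03,0,0],[0.062,0,0.003],[0.08,0,-0.01],[0.1,0,-0.028],[0.137,0,-0.05]],"roll":[0,0,0,0,0],"claw":[1,1,1,1,1]}' | sed -n '1,2p;4p'
python3 - <<'E'
from h import *
y=np.radians(-7.15);c,s=np.cos(y),np.sin(y)
d=np.array(state()['ee_pos'])-[.6165,.029,0];print('stand',c*d[0]+s*d[1],-s*d[0]+c*d[1],d[2])
T=cam2w('scene');capture('scene');print(find('lever_ball','scene',T),find('bottle','scene',T))
E
```

```text
clock: 30.0
ee_pos: [0.5165, -0.0693, 0.1711]
force: [-17.8, 0.7, 13.5]
stand -0.0870086025086168 -0.10997635240138166 0.17114696625973005
[(0.87, array([ 0.5448, -0.0654,  0.1498]))] [(0.59, array([ 0.4355, -0.1406,  0.    ]))]
```

```bash
python3 -m jog '{"delta_pos":[[0.018,0,-0.014],[0.036,0,-0.024],[0.054,0,-0.032],[0.072,0,-0.038],[0.09,0,-0.043]],"roll":[0,0,0,0,0],"claw":[1,1,1,1,1]}' | sed -n '1,2p;4p'
python3 -m jog '{"delta_pos":[[0.019,0,-0.005],[0.038,0,-0.009],[0.057,0,-0.012],[0.076,0,-0.014],[0.095,0,-0.014]],"roll":[0,0,0,0,0],"claw":[1,1,1,1,1]}' | sed -n '1,2p;4p'
python3 - <<'E'
from h import *
y=np.radians(-7.15);c,s=np.cos(y),np.sin(y)
def st(p): d=np.array(p)-[.6165,.029,0];return np.round([c*d[0]+s*d[1],-s*d[0]+c*d[1],d[2]],4)
print('tcp',st(state()['ee_pos']))
T=cam2w('scene');im=capture('scene');cv2.imwrite('pics/s13.png',im)
for l in ('lever_ball','bottle'):
    for f in find(l,'scene',T): print(l,f[0],st(f[1]))
E
```

```text
clock: 30.65
ee_pos: [0.5481, -0.0735, 0.1889]
force: [-10.9, 0.9, 16.1]
clock: 31.15
ee_pos: [0.5776, -0.077, 0.1906]
force: [-1.7, -0.5, 3.3]
tcp [-0.0254 -0.1101  0.1906]
lever_ball 0.81 [ 0.0019 -0.1006  0.1696]
bottle 0.67 [-0.1571 -0.1969  0.0025]
```

```bash
python3 -m jog '{"delta_pos":[[0.019,0,0],[0.038,0,0.002],[0.057,0,0.005],[0.076,0,0.009],[0.095,0,0.014]],"roll":[0,0,0,0,0],"claw":[1,1,1,1,1]}' | sed -n '1,2p;4p'
python3 -m jog '{"delta_pos":[[0.018,0,0.005],[0.036,0,0.012],[0.053,0,0.02],[0.07,0,0.028],[0.088,0,0.036]],"roll":[0,0,0,0,0],"claw":[1,1,1,1,1]}' | sed -n '1,2p;4p'
python3 -m jog '{"delta_pos":[[0.01,0,0.006],[0.02,0,0.013],[0.03,0,0.02],[0.04,0,0.027],[0.05,0,0.034]],"roll":[0,0,0,0,0],"claw":[1,1,1,1,1]}' | sed -n '1,2p;4p'
python3 - <<'E'
from h import *
y=np.radians(-7.15);c,s=np.cos(y),np.sin(y)
def st(p): d=np.array(p)-[.6165,.029,0];return np.round([c*d[0]+s*d[1],-s*d[0]+c*d[1],d[2]],4)
print('tcp',st(state()['ee_pos']))
T=cam2w('scene');im=capture('scene');cv2.imwrite('pics/s14.png',im)
for f in find('lever_ball','scene',T): print(f[0],st(f[1]))
E
```

```text
clock: 31.8
ee_pos: [0.6058, -0.0806, 0.185]
force: [-1.4, 0.7, 0.0]
clock: 32.3
ee_pos: [0.6317, -0.0838, 0.1741]
force: [-0.6, -0.4, -0.1]
clock: 32.8
ee_pos: [0.6463, -0.0856, 0.1641]
force: [-0.1, 0.4, -0.1]
tcp [ 0.0439 -0.11    0.1641]
0.55 [ 0.0779 -0.1018  0.1362]
```

The ball is at the upright position (78, 136 mm) and the fingers carry no load. I'll raise straight up and verify.

```bash
python3 -m jog '{"delta_pos":[[-0.02,0,-0.02],[-0.02,0.05,-0.1],[-0.02,0.1,-0.22],[-0.02,0.15,-0.34],[-0.02,0.15,-0.45]],"roll":[0,0,0,0,0],"claw":[1,1,1,1,1]}' | sed -n '1,2p;4p'
python3 -m jog '{"delta_pos":[[0,0,0],[0,0,0],[0,0,0],[0,0,0],[0,0,0]],"roll":[0,0,0,0,0],"claw":[1,1,1,1,1]}' | sed -n '1,2p;4p'
python3 - <<'E'
from h import *
y=np.radians(-7.15);c,s=np.cos(y),np.sin(y)
def st(p): d=np.array(p)-[.6165,.029,0];return np.round([c*d[0]+s*d[1],-s*d[0]+c*d[1],d[2]],4)
T=cam2w('scene');im=capture('scene');cv2.imwrite('pics/s15.png',im[120:400,120:500])
for l in ('lever_ball','blue_mandrel','blue_mandrel_seat','blue_socket','red_mandrel','red_mandrel_seat','red_socket','wax','bottle'):
    for f in find(l,'scene',T): print(l,f[0],st(f[1]))
E
```

```text
clock: 33.4
ee_pos: [0.634, -0.1313, 0.3017]
force: [0.3, 0.8, 0.4]
clock: 33.9
ee_pos: [0.6338, -0.1291, 0.2972]
force: [0.2, -0.3, 0.0]
lever_ball 0.95 [ 0.0838 -0.1035  0.1347]
blue_mandrel 0.41 [0.0254 0.0331 0.1173]
blue_socket 0.79 [0.0205 0.0371 0.0778]
red_mandrel 0.48 [ 0.0217 -0.04    0.1161]
red_socket 0.84 [ 0.0217 -0.0379  0.0753]
wax 0.73 [-0.0248 -0.3317  0.0029]
```

View pics/s15.png

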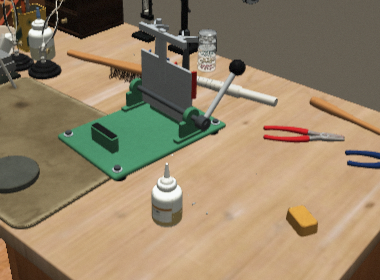

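The frame stands upright against the stop with the ball over to the far side. The bottle and wax haven't moved. The mandrels are hidden behind the frame in this view, but both origins measure 116–117 mm high, which is exactly the home height (58 + 18 + 40 mm).

```bash
python3 -c "
from cell import *
print(sign_off())"
```

```text
the job is handed in; nothing more can be done
None
```

The job is handed in at about 34 s: both mandrels were pushed home in their own sockets and the stand is tipped upright; the final camera check fits both still being home, and the wax and bottle were left alone, but no verdict came back.

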